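Vent and open a push-and-turn dosing feeder

TASK

The garden dosing feeder on the shop counter has to be opened for a refill: first turn its black dial to the green vent mark, four clicks up from the anticlockwise stop. Then press the red safety cap down against its spring while turning it anticlockwise until it comes free, lift it off, and set it down flat in the yellow tray, right way up, clear of the brass coupling. Leave the dial on the green mark and do not disturb the coupling, the wrench or the small blue-lidded jar.

Things in the scene. Friction and masses are not known exactly. Their poses are not given: they have to be found in the camera images.
- feeder: dosing feeder, fixed to the counter: grey plinth 120 x 270 x 30 mm (x, y, z), origin at the centre of its underside, z up. On its +y half a white round canister, 100 mm wide, shoulder 106 mm above the counter, cap axis at x 0, y +75 mm. On its -y half a white valve block 88 x 88 mm, top 83 mm high, dial axis (vertical) at x 0, y -75 mm
- dial (a joint): angle of the black dial, rad: 0 at the anticlockwise stop, growing clockwise seen from above to 2.513 at the other stop. Clicks every 0.419 rad; the green vent mark is click 4, 1.676. Let go within 0.1 rad of a click it springs into it (it can stick half-way between two); passing a click takes about 0.2 N m. Its white pointer points, in the feeder's frame, along the angle 4.398 - (joint value) from +x, anticlockwise positive
- dial_grip (a point): point on the dial's axis 116 mm above the counter, at the height to grip. The dial's upright grip bar is 44 mm long, 14 mm thick, and stands from 92 to 130 mm above the counter, its long side along the pointer line. This frame's x axis is turned from the bar's long side: bar direction = this frame's yaw + 4.398 rad
- cap_center (a point): centre of the red safety cap (half-way up): round, 64 mm diameter, 32 mm high, open below, 45 g; z up. On the feeder its centre is 133 mm and its top 149 mm above the counter, with 11 mm of air between its rim and the canister's shoulder. Not pressed down it is locked and turns only a few degrees
- tray: yellow tray 180 x 220 x 25 mm (x, y, z), fixed, walls 4 mm; origin at the centre of its underside, z up; inner floor 4 mm above the counter
- coupling_mid (a point): brass hose coupling, 26 mm diameter, 26 mm high, standing in one corner of the tray, 55 mm along the tray's +x and 75 mm along its -y from its middle, give or take 8 mm; this point is 13 mm above its foot (leave it alone)
- wrench_mid (a point): steel wrench, 160 mm long, 20 mm high, lying on the counter between feeder and tray; point at its middle (leave it alone)
- jar_mid (a point): small jar with blue lid, 44 mm diameter, 60 mm high; point at its middle (leave it alone)
- cap: the same red cap; origin at the centre of its open underside. Push-and-turn lock: a spring pushes it up with about 5 N; pressed straight down it travels up to 9 mm (about 12 N there). Kept pressed by 7 mm or more it can be turned; after 40 to 85 degrees anticlockwise seen from above (60 is best; it stops at about 87) it is free and lifts straight off
- coupling: the same brass coupling as a body; origin at the centre of its foot
Not all that is in view belongs to the job. Of the things that look like the cap, the larger one is meant.

How it is judged:
By the outcome, as a careful person would: the job done as asked, in the order asked, and still so for the second after the job is handed in, with the robot touching nothing.
It also fails if it takes over 58 s, if anything falls off the work surface, if the arm or the gripper's body presses on something with over 40 N, if the wrist force passes 120 N, or if a joint passes its speed limit or range.

ROBOT

A 7-joint arm with a two-finger parallel gripper is mounted at the origin on the work surface. World frame = base frame: x ahead of the robot, y to its left, z up, the work surface at z = 0. Lengths are in m, angles in rad, forces in N, time in s.
With the tool pointing down it reaches from about 0.4 to 0.85 m from the base axis. Payload 10.4 kg.
Tool frame: the origin (TCP) lies at the very end of the fingers, on their centre line; the grasp point (between the pads) lies r.grip_depth behind it (r.grip_depth is the distance from the TCP to the grasp point, in m); y points along the fingers, z is the direction in which the jaws open and shut, and the axes are right-handed (so a half turn about y gives the same grasp; the last joint's range is limited). The gripper opens to 87 mm and grips with 3 to 60 N. Pads are 19 mm wide; open, the fingers measure 117 mm over their backs; the gripper's body (75 mm by 190 mm) begins 51 mm behind the grasp point.
Start: joints at [1.237, 0.332, -0.065, 1.46, 0.022, 1.35, -0.088], TCP at [0.191, -0.595, 0.187] pointing down, gripper open.
Joint ranges: [-2.6, 2.6], [-0.5, 2.12], [-1.47, 1.34], [0.16, 2.42], [-1.27, 4.41], [0.06, 2.06], [-2.6, 2.6]. Speed limits (rad/s): [2.22, 2.22, 2.79, 2.79, 3.14, 3.14, 3.14].

INTERFACE

Orientations are given as a unit quaternion [x, y, z, w].
In Python, from bench import r gives the robot as it stands.
- The arm moves only by the shell command python3 -m jog 'ROWS' [OPENING] [FORCE]. ROWS is JSON, a list of rows, each a list of 6 numbers: the shift along the tool's x, y, z in m, then the turn, a rotation vector about the tool's x, y, z in degrees. A call has 1 to 12 rows; each row shifts and turns the pose as measured when the row begins, along the tool's axes as they then stand; what a row does not reach is not made up. A row lasts 1/12 s, in which the tool goes at most 41.7 mm and 7.16 degrees, less where a joint would pass 70% of its speed; a pose out of reach is approached as far as the arm can. A call with a gripper value outside its range is refused whole. OPENING is the opening, from -1 (shut) to 1 (fully open), so that 0 is half open, set as the call begins (- or left out, the last holds). The fingers move at their own pace and stop on an object; FORCE is the grip in N (left out, the last holds). Time passes only in rows, so rows that do not move let the fingers close. It gives the time, the measured TCP pose, the force and the opening at its end, in the units of the state.
- r.read_state(): the state, without advancing time (a new reading comes with each control period).
- r.camera(name): name is "scene" or "top"; returns a dict with "image" (400x640x3 uint8, red, green, blue), "range_z" (400x640 float32, m along the optical axis (not along the pixel's ray), 0 where there is no reading), "K" (3x3 intrinsics, pixels), "R" (3x3) and "t" (3): a world point X has camera coordinates R X + t. Camera axes: x right, y down, z forward; pixel columns grow to the right and rows downward; lengths in m; the calibration is good to about 2 mm. A picture is of the moment at which its call begins.
- r.close_job(): hands the job in, once; it reports no verdict.
The state is a dict: "time": time; "joint_positions": joint angles; "joint_vel": joint speeds; "joint_torque": joint torques, N m; "ee_pos": TCP position; "eef_rot": TCP orientation; "ft_force": force on the tool from outside, world axes, zero at the start; "torque": the same for the moment, N m; "width": finger opening in m.
Only numpy, scipy, OpenCV 4.12 (cv2) and the standard library are available. Lean on these libraries where they do the work, as an engineer would, in place of code of your own. Each camera call takes 0.05 s, during which the arm holds its last target. There are 200 camera calls.

## Working session

There is one attempt and no reset: what is moved stays moved. The work goes in short steps, Python scripts to look and compute and a shell command to move; the robot and the scene stay as the last step left them, time stands still between calls to the robot, and variables do not carry over. Pictures are saved under pics/ and viewed, about 8 in all and at most 12, crops included, and the job is handed in when it is done.

```bash
ls; mkdir -p pics; python3 - <<'E'
from bench import r
import cv2,numpy as np
s=r.read_state(); print({k:np.round(v,3) for k,v in s.items()}, r.grip_depth)
for n in("scene","top"):
    c=r.camera(n); cv2.imwrite(f"pics/{n}0.png",c["image"][:,:,::-1]); np.savez(f"{n}0.npz",**c)
    print(n,c["K"],c["R"],c["t"])
E
```

```text
pics
{'time': np.float64(0.0), 'joint_positions': array([ 1.237,  0.333, -0.065,  1.461,  0.022,  1.35 , -0.089]), 'joint_vel': array([-0.   ,  0.   , -0.001, -0.002,  0.001, -0.002, -0.002]), 'joint_torque': array([-0.0000e+00, -6.2326e+01,  2.5000e-02, -3.8991e+01, -6.1000e-02,
        3.9000e-02,  0.0000e+00]), 'ee_pos': array([ 0.191, -0.595,  0.187]), 'eef_rot': array([-0.11 ,  0.699, -0.698,  0.109]), 'ft_force': array([-0.518, -0.454,  1.137]), 'torque': array([-0.022,  0.012,  0.068]), 'width': np.float64(0.087)} 0.0187
scene [[472.97075038   0.         322.58483264]
 [  0.         472.97075038 197.9650245 ]
 [  0.           0.           1.        ]] [[-0.4191174   0.90787339 -0.01032046]
 [ 0.62189593  0.27877776 -0.73179807]
 [-0.66150288 -0.31312756 -0.68144337]] [ 0.24341441 -0.27159703  1.42947314]
top [[394.06870938   0.         320.25011212]
 [  0.         394.06870938 190.29801079]
 [  0.           0.           1.        ]] [[ 0.02406705 -0.99966957 -0.00902934]
 [-0.99627629 -0.02323542 -0.08302811]
 [ 0.08279088  0.01099396 -0.9965063 ]] [0.00131348 0.58010219 0.92905059]
```

View pics/top0.png

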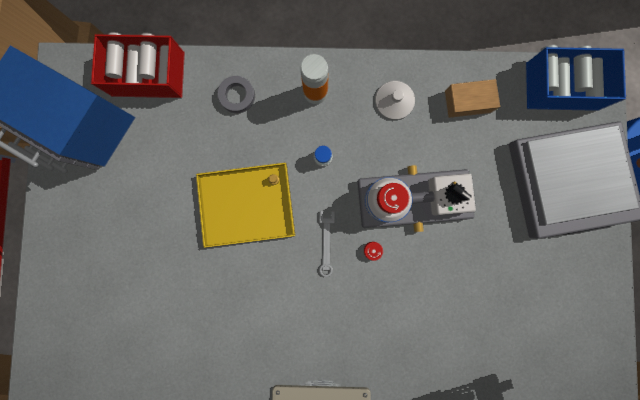

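View pics/scene0.png

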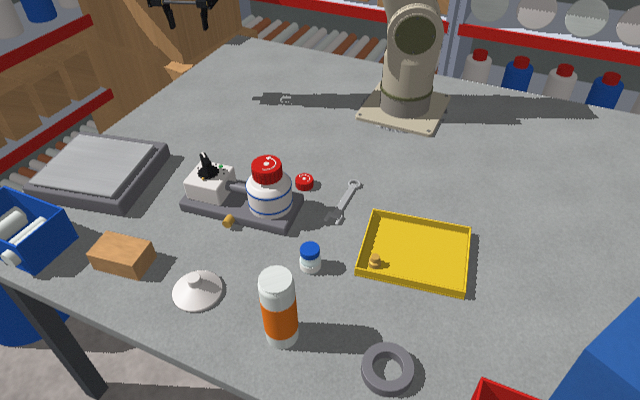

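The top view shows the red cap at about (392,198) and the dial at (457,193). The tray is at (245,205), the small decoy cap at (373,251), the wrench at (326,245) and the jar at (322,156). Next I'll measure these.

```bash
cat > h.py <<'E'
import numpy as np,cv2
from bench import r
def cloud(c):
    z=c["range_z"];K=c["K"];v,u=np.mgrid[:400,:640]
    P=np.stack([(u-K[0,2])/K[0,0]*z,(v-K[1,2])/K[1,1]*z,z],-1)
    return (P-c["t"])@c["R"]
def ray(c,u,v,h):
    d=c["R"].T@np.linalg.inv(c["K"])@np.array([u,v,1.]);o=-c["R"].T@c["t"]
    return o+d*(h-o[2])/d[2]
def px(c,X):
    p=c["K"]@(c["R"]@np.array(X)+c["t"]);return p[:2]/p[2]
def red(c):
    h=cv2.cvtColor(c["image"],cv2.COLOR_RGB2HSV);return ((h[...,0]<8)|(h[...,0]>172))&(h[...,1]>140)&(h[...,2]>70)
E
python3 - <<'E'
from h import *
for n in("top","scene"):
    c=dict(np.load(n+"0.npz"));P=cloud(c);I=c["image"];hsv=cv2.cvtColor(I,cv2.COLOR_RGB2HSV)
    box=(P[...,0]>.3)&(P[...,0]<.9)&(P[...,1]>-.5)&(P[...,1]<.4)&(c["range_z"]>0)
    def circ(m,name):
        p=P[m]; 
        if len(p)<5: print(n,name,len(p));return
        q=p[:,:2].astype(np.float32);(x,y),rad=cv2.minEnclosingCircle(q)
        print(n,name,len(p),"enc",round(x,4),round(y,4),round(rad,4),"mean",p.mean(0).round(4),"z",np.percentile(p[:,2],[2,98]).round(3))
    # cap top: everything higher than .143 in canister area
    circ(box&(P[...,2]>.143)&(P[...,2]<.16)&(P[...,1]>-.25)&(P[...,0]<.65)&(P[...,1]<0),"captop")
    circ(box&red(c)&(P[...,2]>.143),"captop red")
    circ(box&(P[...,2]>.1)&(P[...,2]<.14)&(P[...,1]<-.25)&(P[...,0]<.65),"dial bar")
    circ(box&(P[...,2]>.05)&(abs(hsv[...,0].astype(int)-113)<12)&(hsv[...,1]>150)&(P[...,2]<.075),"jar lid")
    circ(box&(P[...,2]>.015)&(P[...,2]<.035)&red(c),"small red")
    m=box&(abs(P[...,2]-.03)<.006)&(P[...,1]<-.05)&(P[...,1]>-.45)&(P[...,0]>.4)&(P[...,0]<.65)&(hsv[...,1]<90)
    print(n,"plinth",cv2.minAreaRect(P[m][:,:2].astype(np.float32)))
    m=box&(abs(P[...,2]-.083)<.005)&(P[...,1]<-.2)
    print(n,"block",cv2.minAreaRect(P[m][:,:2].astype(np.float32)), np.median(P[m][:,2]))
    m=box&(abs(hsv[...,0].astype(int)-26)<5)&(hsv[...,1]>150)&(P[...,1]>.03)&(P[...,2]<.03)
    print(n,"tray",cv2.minAreaRect(P[m][:,:2].astype(np.float32)))
    m=box&(P[...,1]>.03)&(P[...,1]<.3)&(P[...,2]<.035)&(P[...,2]>.0265)
    circ(m,"coupling top")
    if n=="top":
        cv2.imwrite("pics/c1.png",cv2.resize(I[160:240,350:490,::-1],None,fx=5,fy=5,interpolation=cv2.INTER_CUBIC))
E
```

```text
top captop 733 enc 0.5573 -0.1404 0.0324 mean [ 0.5577 -0.1401  0.1491] z [0.145 0.152]
top captop red 598 enc 0.5577 -0.1394 0.0316 mean [ 0.5586 -0.14    0.149 ] z [0.145 0.152]
top dial bar 206 enc 0.5737 -0.2895 0.0226 mean [ 0.5734 -0.2868  0.1238] z [0.102 0.132]
top jar lid 449 enc 0.7757 -0.2363 0.2902 mean [ 0.7633 -0.2633  0.0615] z [0.051 0.074]
top small red 334 enc 0.6617 0.1203 0.3467 mean [0.577  0.0468 0.0229] z [0.017 0.034]
top plinth ((0.5310994386672974, -0.21854864060878754), (0.1905963122844696, 0.2690454125404358), 6.411352634429932)
top block ((0.6957697868347168, -0.3957883417606354), (0.11730588972568512, 0.4403294026851654), 48.63154983520508) 0.08263045835252157
top tray ((0.5408129692077637, 0.20088836550712585), (0.17918998003005981, 0.2290503829717636), 8.563483238220215)
top coupling top 231 enc 0.6394 0.1927 0.2241 mean [0.6433 0.1783 0.0281] z [0.027 0.032]
scene captop 511 enc 0.5562 -0.1418 0.0345 mean [ 0.5607 -0.1399  0.149 ] z [0.144 0.152]
scene captop red 408 enc 0.5588 -0.1409 0.0322 mean [ 0.5631 -0.14    0.1488] z [0.144 0.152]
scene dial bar 171 enc 0.5743 -0.2898 0.0233 mean [ 0.5801 -0.2849  0.1213] z [0.101 0.132]
scene jar lid 544 enc 0.7779 -0.2359 0.2903 mean [ 0.7585 -0.2414  0.0611] z [0.05  0.074]
scene small red 160 enc 0.6189 0.1275 0.3252 mean [ 0.462  -0.0894  0.022 ] z [0.015 0.033]
scene plinth ((0.5511906743049622, -0.21846653521060944), (0.1861248016357422, 0.28110140562057495), 14.807560920715332)
scene block ((0.6959857940673828, -0.3970514237880707), (0.11727377772331238, 0.44035735726356506), 48.46540451049805) 0.08313883280997471
scene tray ((0.5420986413955688, 0.1958020180463791), (0.18377912044525146, 0.21927914023399353), 8.611920356750488)
scene coupling top 358 enc 0.6492 0.1566 0.2443 mean [0.6982 0.1604 0.0283] z [0.027 0.034]
```

View pics/c1.png

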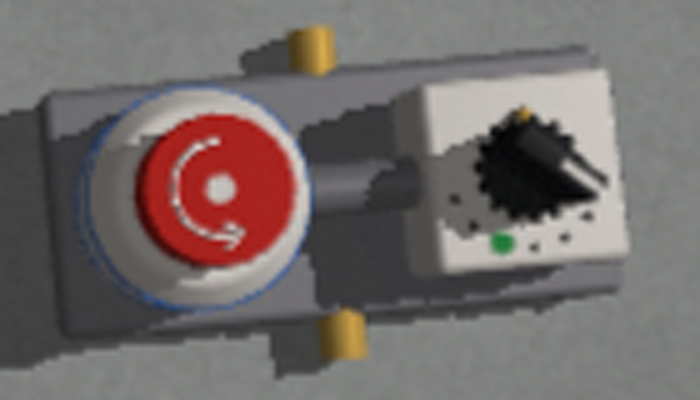

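Fits agree between cameras: cap axis ≈ (0.558,-0.140), dial axis ≈ (0.574,-0.2895), feeder yaw ≈ 6.3°. The crop shows the pointer at lower right, near click 1 (crop 600,190), and the green mark at crop (503,243). Next I'll get the bar angle, the coupling and the required moves.

```bash
cat >> h.py <<'E'
from scipy.spatial.transform import Rotation as Ro
def delta(target,yawz,tilt=True):
    """tool-frame shift to target; tool-frame rotvec (deg) to point straight down with jaw axis at yaw yawz mod pi"""
    s=r.read_state();R=Ro.from_quat(s["eef_rot"]);M=R.as_matrix()
    best=None
    for a in (yawz,yawz+np.pi):
        z=np.array([np.cos(a),np.sin(a),0]);y=np.array([0,0,-1.]);x=np.cross(y,z)
        rv=(R.inv()*Ro.from_matrix(np.stack([x,y,z],1))).as_rotvec(degrees=True)
        if best is None or np.linalg.norm(rv)<np.linalg.norm(best):best=rv
    print("t",round(s["time"],2),"pos",s["ee_pos"].round(4),"zyaw",np.degrees(np.arctan2(M[1,2],M[0,2])).round(2),"F",s["ft_force"].round(1),"T",s["torque"].round(2),"w",round(s["width"],4))
    print("q",np.round(s["joint_positions"],2))
    print("shift tool mm",((R.inv().apply(np.array(target)-s["ee_pos"]))*1000).round(1),"rotvec deg",best.round(2))
def barangle(c,ax=(.574,-.2895)):
    P=cloud(c);I=c["image"].max(-1)
    m=(P[...,2]>.12)&(P[...,2]<.136)&(np.hypot(P[...,0]-ax[0],P[...,1]-ax[1])<.03)
    q=P[m][:,:2];q0=q-q.mean(0);w,V=np.linalg.eigh(q0.T@q0);a=np.degrees(np.arctan2(V[1,1],V[0,1]))
    return len(q),q.mean(0).round(4),cv2.minAreaRect(q.astype(np.float32)),round(a,1)
E
python3 - <<'E'
from h import *
for n in("top","scene"):
    c=dict(np.load(n+"0.npz"));print(barangle(c))
    P=cloud(c)
    hsv=cv2.cvtColor(c["image"],cv2.COLOR_RGB2HSV)
    m=(P[...,2]>.08)&(P[...,2]<.088)&(hsv[...,0]>45)&(hsv[...,0]<85)&(hsv[...,1]>100)&(P[...,0]<.65)&(P[...,1]<-.2)&(P[...,1]>-.36)
    print("green",P[m].mean(0),m.sum())
    Tc,Ty=np.array([.541,.199]),np.radians(8.6)
    X=Tc+np.array([[np.cos(Ty),-np.sin(Ty)],[np.sin(Ty),np.cos(Ty)]])@[.055,-.075]
    m=(np.hypot(P[...,0]-X[0],P[...,1]-X[1])<.028)&(P[...,2]>.02)&(P[...,2]<.034)&(hsv[...,1]<220)
    print("coupling guess",X,P[m].mean(0),np.median(P[m],0),m.sum())
phi=np.radians(232); delta((.574,-.2895,.187),phi+np.pi/2)
E
```

```text
(147, array([ 0.5736, -0.2887]), ((0.5739930868148804, -0.28988978266716003), (0.04463141784071922, 0.014292209409177303), 55.82897186279297), np.float64(53.9))
green [ 0.54202178 -0.27841406  0.08378113] 9
coupling guess [0.60659675 0.13306772] [0.60470368 0.12954948 0.029027  ] [0.60416457 0.12959781 0.03012131] 49
(103, array([ 0.5775, -0.2875]), ((0.5740557909011841, -0.290835976600647), (0.044408656656742096, 0.014079094864428043), 53.751182556152344), np.float64(55.8))
green [ 0.54268881 -0.27862989  0.08502437] 7
coupling guess [0.60659675 0.13306772] [0.60760556 0.1304873  0.02831387] [0.60862833 0.13094102 0.02998081] 74
t 0.1 pos [ 0.191  -0.5947  0.1867] zyaw -72.19 F [0.1 0.5 1. ] T [-0.06  0.02  0.05] w 0.0872
q [ 1.24  0.33 -0.06  1.46  0.02  1.35 -0.09]
shift tool mm [-4.580e+02 -2.000e-01 -1.734e+02] rotvec deg [ 7.000e-02 -3.419e+01 -2.000e-02]
```

```bash
python3 -m jog '[[-0.038,0,-0.0145,0,0,0],[-0.038,0,-0.0145,0,0,0],[-0.038,0,-0.0145,0,0,0],[-0.038,0,-0.0145,0,0,0],[-0.038,0,-0.0145,0,0,0],[-0.038,0,-0.0145,0,0,0],[-0.038,0,-0.0145,0,0,0],[-0.038,0,-0.0145,0,0,0],[-0.038,0,-0.0145,0,0,0],[-0.038,0,-0.0145,0,0,0],[-0.038,0,-0.0145,0,0,0],[-0.038,0,-0.0145,0,0,0]]' 0 40
python3 -m jog '[[0,0,0,0,-7.1,0],[0,0,0,0,-7.1,0],[0,0,0,0,-7.1,0],[0,0,0,0,-7.1,0],[0,0,0,0,-7.1,0],[0,0,0,0,0,0]]'
python3 -c "
from h import *
delta((.574,-.290,.187),np.radians(144.5))"
```

```text
time: 1.1
ee_pos: [0.5727, -0.2894, 0.1799]
eef_rot: [-0.105, 0.701, -0.698, 0.098]
ft_force: [0.0, -0.6, 0.6]
width: 0.0432
time: 1.6
ee_pos: [0.5809, -0.2738, 0.1755]
eef_rot: [-0.318, 0.638, -0.627, 0.314]
ft_force: [-0.4, -0.1, -0.7]
width: 0.0436
t 1.6 pos [ 0.5809 -0.2738  0.1755] zyaw -36.95 F [-0.4 -0.1 -0.7] T [-0.08 -0.08 -0.07] w 0.0436
q [ 0.68  0.42 -0.42  1.39  0.16  1.38 -0.38]
shift tool mm [ 17.  -11.6   4.1] rotvec deg [ 0.99 -1.45 -0.11]
```

```bash
python3 -m jog '[[0.017,0,0.004,1,-1.5,0],[0,0,0,0,0,0],[0,0,0,0,0,0]]'
python3 -c "
from h import *
delta((.574,-.290,.097),np.radians(144.5))"
```

```text
time: 1.85
ee_pos: [0.5733, -0.2894, 0.174]
eef_rot: [-0.321, 0.631, -0.629, 0.322]
ft_force: [-0.0, 0.6, 0.9]
width: 0.0436
t 1.85 pos [ 0.5733 -0.2894  0.174 ] zyaw -35.95 F [-0.   0.6  0.9] T [ 0.03 -0.05 -0.  ] w 0.0436
q [ 0.71  0.41 -0.42  1.41  0.16  1.36 -0.34]
shift tool mm [ 0.3 77.   1. ] rotvec deg [ 0.09 -0.45 -0.14]
```

```bash
python3 -m jog '[[0,0.02,0.001,0,0,0],[0,0.02,0,0,0,0],[0,0.015,0,0,0,0],[0,0.012,0,0,0,0],[0,0.006,0,0,0,0],[0,0,0,0,0,0]]'
python3 -c "
from h import *
delta((.574,-.290,.097),np.radians(144.5))"
```

```text
time: 2.35
ee_pos: [0.5748, -0.2897, 0.0988]
eef_rot: [-0.315, 0.633, -0.632, 0.316]
ft_force: [-0.3, -0.2, -0.0]
width: 0.0436
t 2.35 pos [ 0.5748 -0.2897  0.0988] zyaw -36.99 F [-0.3 -0.2 -0. ] T [-0.03 -0.02  0.  ] w 0.0436
q [ 0.7   0.46 -0.41  1.5   0.19  1.22 -0.38]
shift tool mm [ 0.7  1.8 -0.5] rotvec deg [ 0.05 -1.49 -0.14]
```

Now close on the bar, then begin turning.

```bash
python3 -m jog '[[0.0007,0.001,0,0,-1.5,0],[0,0,0,0,0,0],[0,0,0,0,0,0],[0,0,0,0,0,0],[0,0,0,0,0,0],[0,0,0,0,0,0]]' -1 45
python3 -c "
from h import *
delta((.574,-.290,.097),np.radians(144.5))"
python3 -m jog '[[0,0,0,0,6,0],[0,0,0,0,6,0],[0,0,0,0,6,0],[0,0,0,0,6,0],[0,0,0,0,0,0]]'
python3 -c "
from h import *
delta((.574,-.290,.097),np.radians(144.5-72))"
```

```text
time: 2.85
ee_pos: [0.5761, -0.2907, 0.101]
eef_rot: [0.323, -0.628, 0.629, -0.326]
ft_force: [-0.3, -0.6, 0.0]
width: 0.0114
t 2.85 pos [ 0.5761 -0.2907  0.101 ] zyaw -35.43 F [-0.3 -0.6  0. ] T [-0.02 -0.06 -0.04] w 0.0114
q [ 0.71  0.46 -0.41  1.5   0.19  1.22 -0.35]
shift tool mm [ 0.7  4.  -2.2] rotvec deg [-0.18  0.07 -0.19]
time: 3.27
ee_pos: [0.5769, -0.2912, 0.1028]
eef_rot: [0.177, -0.683, 0.684, -0.182]
ft_force: [-0.3, 0.1, -1.2]
width: 0.0008
t 3.27 pos [ 0.5769 -0.2912  0.1028] zyaw -60.54 F [-0.3  0.1 -1.2] T [-0.01 -0.02  0.01] w 0.0008
q [ 0.65  0.45 -0.34  1.5   0.15  1.21 -0.76]
shift tool mm [ 2.   5.8 -2.5] rotvec deg [-0.05 46.96 -0.41]
```

The gripper shut completely with no contact, so I'll look.

```bash
python3 - <<'E'
from h import *
c=r.camera("scene");a=c["image"][100:260,150:350,::-1]
cv2.imwrite("pics/s1.png",cv2.resize(a,None,fx=4,fy=3.75,interpolation=cv2.INTER_CUBIC))
print(barangle(c));P=cloud(c);print(P[100:240:8,205].round(3))
E
```

```text
(66, array([ 0.583 , -0.2807]), ((0.5797032117843628, -0.28535157442092896), (0.033488497138023376, 0.013298260048031807), 64.58731079101562), np.float64(69.9))
[[ 5.790e-01 -2.520e-01  2.880e-01]
 [ 5.800e-01 -2.550e-01  2.700e-01]
 [ 5.840e-01 -2.560e-01  2.520e-01]
 [ 1.217e+00  3.020e-01  7.780e-01]
 [ 5.960e-01 -2.540e-01  2.220e-01]
 [ 5.790e-01 -2.750e-01  1.850e-01]
 [ 5.810e-01 -2.770e-01  1.650e-01]
 [ 5.820e-01 -2.820e-01  1.410e-01]
 [ 5.900e-01 -2.790e-01  1.260e-01]
 [ 5.820e-01 -2.920e-01  9.300e-02]
 [ 5.970e-01 -2.830e-01  8.400e-02]
 [ 6.150e-01 -2.720e-01  7.800e-02]
 [ 6.160e-01 -2.770e-01  5.300e-02]
 [ 6.210e-01 -2.780e-01  3.100e-02]
 [ 6.310e-01 -2.740e-01  1.600e-02]
 [ 6.400e-01 -2.720e-01 -0.000e+00]
 [ 6.620e-01 -2.560e-01  1.000e-03]
 [ 6.830e-01 -2.410e-01  2.000e-03]]
```

View pics/s1.png

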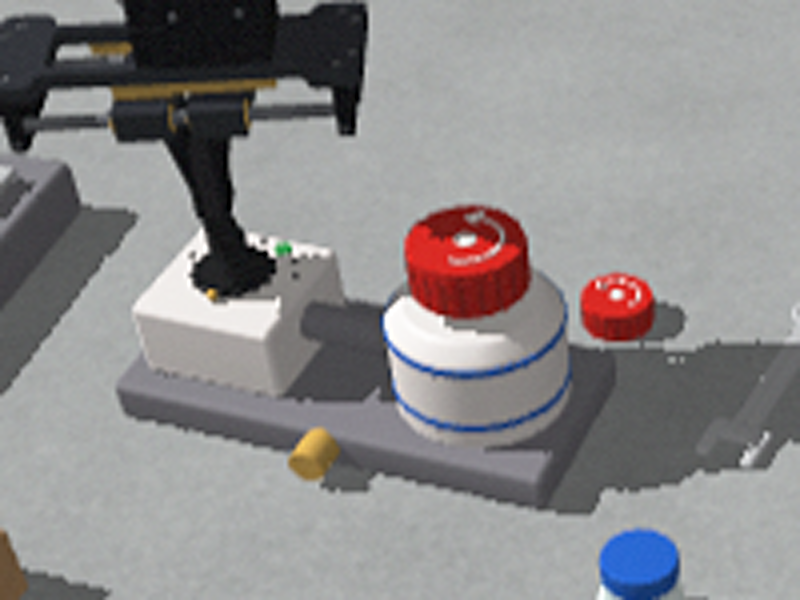

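The picture shows the jaw pads nearly together at crop (215,120) and the fingers on the dial at (230,265). Whether the bar is held isn't clear, so I'll open, lift and look again.

```bash
python3 -m jog '[[0,0,0,0,0,0],[0,0,0,0,0,0],[0,0,0,0,0,0],[0,0,0,0,0,0],[0,-0.02,0,0,0,0],[0,-0.03,0,0,0,0],[0,-0.03,0,0,0,0],[0,0,0,0,0,0]]' 0
python3 - <<'E'
from h import *
c=r.camera("scene");a=c["image"][60:220,130:330,::-1]
cv2.imwrite("pics/s2.png",cv2.resize(a,None,fx=4,fy=3.75,interpolation=cv2.INTER_CUBIC))
print(barangle(c)); delta((.574,-.290,.187),np.radians(144.5))
E
```

```text
time: 3.98
ee_pos: [0.5748, -0.2906, 0.1837]
eef_rot: [-0.186, 0.682, -0.681, 0.188]
ft_force: [1.5, -0.5, 1.0]
width: 0.0411
(105, array([ 0.5774, -0.2875]), ((0.5741546154022217, -0.29027044773101807), (0.04481278732419014, 0.01461082510650158), 55.76225662231445), np.float64(55.0))
t 4.03 pos [ 0.574  -0.2904  0.1809] zyaw -59.29 F [ 1.  -0.3  0. ] T [ 0.01 -0.01 -0.02] w 0.0419
q [ 0.66  0.4  -0.35  1.4   0.13  1.37 -0.73]
shift tool mm [-0.2 -6.1 -0.3] rotvec deg [  0.14 -23.79  -0.14]
```

View pics/s2.png

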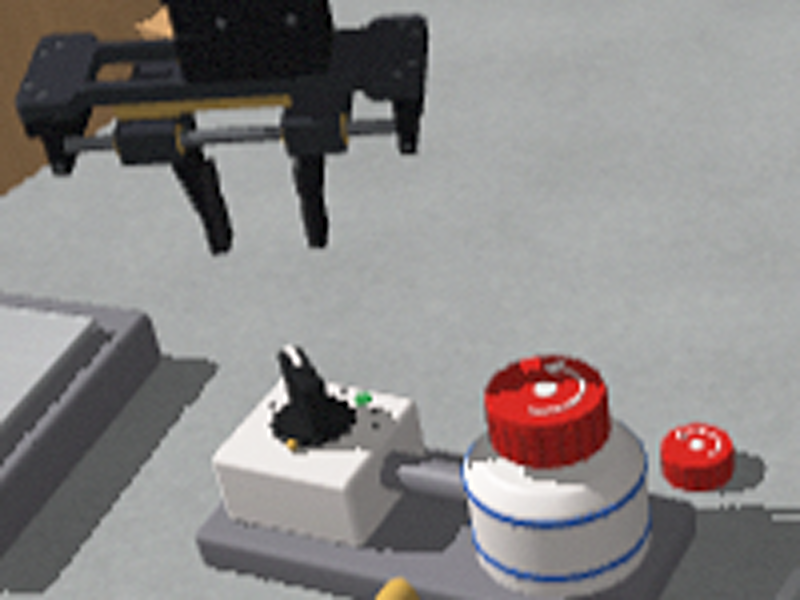

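The dial is still at 55° and clearly was not gripped. I'll compare the real fingertip positions with the reported TCP.

```bash
python3 - <<'E'
from h import *
s=r.read_state();print(s["ee_pos"],s["width"])
M=Ro.from_quat(s["eef_rot"]).as_matrix()
for n in("scene","top"):
    c=r.camera(n);P=cloud(c)
    print(n,px(c,s["ee_pos"]))
    d=P-s["ee_pos"];L=d@M
    m=(np.linalg.norm(d[...,:2],axis=-1)<.07)&(P[...,2]>.14)&(P[...,2]<.24)&(P[...,1]<-.2)
    for lo in np.arange(-.06,.04,.006):
        q=L[m&(L[...,1]>lo)&(L[...,1]<=lo+.006)]
        if len(q): 
            a=q[q[:,2]<0];b=q[q[:,2]>0]
            print(round(lo,3),len(q),[ (len(k),k[:,0].min().round(3),k[:,0].max().round(3),k[:,2].min().round(3),k[:,2].max().round(3)) for k in(a,b) if len(k)])
E
```

```text
[ 0.57395624 -0.29037188  0.18093341] 0.04189650801907529
scene [200.49669397 138.45618559]
-0.06 28 [(12, np.float64(-0.013), np.float64(-0.006), np.float64(-0.031), np.float64(-0.022)), (16, np.float64(-0.012), np.float64(0.01), np.float64(0.02), np.float64(0.029))]
-0.054 31 [(15, np.float64(-0.011), np.float64(0.013), np.float64(-0.031), np.float64(-0.023)), (16, np.float64(-0.012), np.float64(0.002), np.float64(0.02), np.float64(0.028))]
-0.048 33 [(15, np.float64(-0.012), np.float64(0.01), np.float64(-0.031), np.float64(-0.022)), (18, np.float64(-0.013), np.float64(0.01), np.float64(0.019), np.float64(0.029))]
-0.042 29 [(14, np.float64(-0.012), np.float64(0.011), np.float64(-0.031), np.float64(-0.023)), (15, np.float64(-0.013), np.float64(0.01), np.float64(0.02), np.float64(0.028))]
-0.036 4 [(3, np.float64(-0.008), np.float64(-0.004), np.float64(-0.029), np.float64(-0.023)), (1, np.float64(-0.01), np.float64(-0.01), np.float64(0.026), np.float64(0.026))]
top [471.18900671 190.30176249]
```

The real fingertips end about 36 mm short of the reported TCP: the tip edge is at tool y ≈ -0.036 and the pixels agree. That explains the miss above the bar. I'll compensate, so tip z = reported z + 0.036.

```bash
python3 -m jog '[[0,0,0,0,-7,0],[0,0,0,0,-7,0],[0,0,0,0,-7,0],[0,0,0,0,-3,0],[0,0,0,0,0,0]]'
python3 -c "
from h import *
delta((.574,-.290,.062),np.radians(145))"
```

```text
time: 4.55
ee_pos: [0.5692, -0.2886, 0.1698]
eef_rot: [-0.333, 0.63, -0.62, 0.328]
ft_force: [0.0, 0.2, 0.1]
width: 0.0435
t 4.55 pos [ 0.5692 -0.2886  0.1698] zyaw -34.26 F [0.  0.2 0.1] T [-0.06 -0.06  0.03] w 0.0435
q [ 0.71  0.42 -0.41  1.41  0.16  1.36 -0.31]
shift tool mm [ -1.5 107.7   6.6] rotvec deg [ 0.97  0.74 -0.02]
```

```bash
python3 -m jog '[[-0.0015,0.005,0.006,1,0.7,0],[0,0,0,0,0,0],[0,0.018,0,0,0,0],[0,0.02,0,0,0,0],[0,0.01,0,0,0,0],[0,0,0,0,0,0]]'
python3 -c "
from h import *
delta((.574,-.290,.062),np.radians(145))"
```

```text
time: 5.05
ee_pos: [0.5725, -0.2898, 0.1107]
eef_rot: [-0.325, 0.63, -0.627, 0.323]
ft_force: [-0.1, 0.9, 0.0]
width: 0.0435
t 5.05 pos [ 0.5725 -0.2898  0.1107] zyaw -35.45 F [-0.1  0.9  0. ] T [-0.01  0.03 -0.  ] w 0.0435
q [ 0.7   0.45 -0.4   1.49  0.18  1.25 -0.34]
shift tool mm [-0.8 48.7  1.7] rotvec deg [ 0.36 -0.45  0.04]
```

```bash
python3 -m jog '[[0,0.015,0.001,0.3,0,0],[0,0.014,0.0005,0,0,0],[0,0.01,0,0,0,0],[0,0.006,0,0,0,0],[0,0,0,0,0,0],[0,0,0,0,0,0]]'
python3 -c "
from h import *
delta((.574,-.290,.062),np.radians(145))"
```

```text
time: 5.55
ee_pos: [0.5737, -0.2908, 0.0645]
eef_rot: [-0.324, 0.629, -0.628, 0.323]
ft_force: [-0.2, -0.5, 0.5]
width: 0.0436
t 5.55 pos [ 0.5737 -0.2908  0.0645] zyaw -35.59 F [-0.2 -0.5  0.5] T [-0.01 -0.09 -0.02] w 0.0436
q [ 0.7   0.49 -0.4   1.53  0.2   1.16 -0.36]
shift tool mm [-0.9  2.5 -0.2] rotvec deg [ 0.12 -0.59  0.04]
```

```bash
python3 -m jog '[[-0.001,0.002,0,0,-0.5,0],[0,0,0,0,0,0],[0,0,0,0,0,0],[0,0,0,0,0,0],[0,0,0,0,0,0],[0,0,0,0,0,0]]' -1 45
python3 -c "
from h import *
delta((.574,-.290,.062),np.radians(145))"
```

```text
time: 6.05
ee_pos: [0.5758, -0.2905, 0.0651]
eef_rot: [0.326, -0.627, 0.628, -0.326]
ft_force: [-0.1, -0.0, -2.8]
width: 0.0133
t 6.05 pos [ 0.5758 -0.2905  0.0651] zyaw -35.05 F [-0.1 -0.  -2.8] T [ 0.05 -0.19 -0.11] w 0.0133
q [ 0.7   0.49 -0.4   1.53  0.2   1.16 -0.35]
shift tool mm [ 0.6  3.1 -1.7] rotvec deg [-0.08 -0.05  0.01]
```

Gripped: width 13.3 mm. Now I'll turn clockwise.

```bash
python3 -m jog '[[0,0,0,0,6,0],[0,0,0,0,6,0],[0,0,0,0,6,0],[0,0,0,0,6,0],[0,0,0,0,6,0]]'
python3 -c "
from h import *
delta((.574,-.290,.062),np.radians(-107.7))"
```

```text
time: 6.47
ee_pos: [0.5765, -0.2907, 0.0651]
eef_rot: [0.146, -0.691, 0.692, -0.148]
ft_force: [0.2, 0.1, -0.1]
width: 0.0142
t 6.47 pos [ 0.5765 -0.2907  0.0651] zyaw -65.96 F [ 0.2  0.1 -0.1] T [0.1  0.03 0.84] w 0.0142
q [ 0.62  0.48 -0.3   1.53  0.15  1.15 -0.86]
shift tool mm [ 2.1  3.1 -1.7] rotvec deg [-0.11 41.74 -0.16]
```

```bash
python3 -m jog '[[0,0,0,0,6,0],[0,0,0,0,6,0],[0,0,0,0,6,0],[0,0,0,0,6,0],[0,0,0,0,6,0],[0,0,0,0,6,0],[0,0,0,0,3,0],[0,0,0,0,0,0],[0,0,0,0,0,0]]'
python3 -c "
from h import *
delta((.574,-.290,.062),np.radians(-107.7))
c=r.camera('top');print(barangle(c))"
```

```text
time: 7.22
ee_pos: [0.5763, -0.2922, 0.0652]
eef_rot: [-0.107, -0.698, 0.701, 0.104]
ft_force: [0.2, -0.2, -0.7]
width: 0.0142
t 7.22 pos [ 0.5763 -0.2922  0.0652] zyaw -107.13 F [ 0.2 -0.2 -0.7] T [ 0.06 -0.12 -0.19] w 0.0142
q [ 0.53  0.47 -0.17  1.54  0.09  1.14 -1.53]
shift tool mm [ 2.9  3.1 -1.4] rotvec deg [-0.21  0.57 -0.24]
(0, array([nan, nan]), ((0.0, 0.0), (0.0, 0.0), 0.0), np.float64(90.0))h.py:29: RuntimeWarning: Mean of empty slice.
  q=P[m][:,:2];q0=q-q.mean(0);w,V=np.linalg.eigh(q0.T@q0);a=np.degrees(np.arctan2(V[1,1],V[0,1]))
  ret = um.true_divide(
h.py:30: RuntimeWarning: Mean of empty slice.
  return len(q),q.mean(0).round(4),cv2.minAreaRect(q.astype(np.float32)),round(a,1)
```

```bash
python3 -m jog '[[0,0,0,0,0,0],[0,0,0,0,0,0],[0,0,0,0,0,0],[0,0,0,0,0,0],[0,-0.02,0,0,0,0],[0,-0.03,0,0,0,0],[0,-0.035,0,0,0,0],[0,-0.02,0,0,0,0],[0,0,0,0,0,0]]' 0
python3 - <<'E'
from h import *
for n in("scene","top"): print(barangle(r.camera(n)))
delta((.558,-.140,.155),np.radians(-107))
E
```

```text
time: 8.02
ee_pos: [0.5744, -0.2908, 0.1726]
eef_rot: [-0.102, -0.699, 0.7, 0.103]
ft_force: [0.9, -0.4, 0.7]
width: 0.0434
(135, array([ 0.576 , -0.2885]), ((0.5740504264831543, -0.2901397943496704), (0.016603192314505577, 0.044736944139003754), 69.5340347290039), np.float64(160.0))
(35, array([ 0.5578, -0.2828]), ((0.5577409863471985, -0.2833775281906128), (0.014116154983639717, 0.009407988749444485), 66.81047058105469), np.float64(67.3))
t 8.12 pos [ 0.5733 -0.2903  0.1689] zyaw -106.63 F [ 0.2  0.3 -0.6] T [0.03 0.01 0.05] w 0.0435
q [ 0.53  0.39 -0.18  1.42  0.07  1.34 -1.51]
shift tool mm [  57.6   13.9 -139.7] rotvec deg [-0.12  0.36  0.27]
```

```bash
python3 -m jog '[[0.0115,0,-0.028,0,0,0],[0.0115,0,-0.028,0,0,0],[0.0115,0,-0.028,0,0,0],[0.0115,0,-0.028,0,0,0],[0.0115,0,-0.028,0,0,0],[0,0,0,0,0,0],[0,0,0,0,0,0]]' 1
python3 - <<'E'
from h import *
delta((.558,-.140,.086),np.radians(-107))
c=r.camera("top");print(barangle(c))
cv2.imwrite("pics/c2.png",cv2.resize(c["image"][150:240,360:500,::-1],None,fx=5,fy=5,interpolation=cv2.INTER_CUBIC))
E
```

```text
time: 8.7
ee_pos: [0.5512, -0.1342, 0.1565]
eef_rot: [-0.096, -0.699, 0.7, 0.11]
ft_force: [-0.4, -1.1, 0.3]
width: 0.0814
t 8.7 pos [ 0.5512 -0.1342  0.1565] zyaw -106.73 F [-0.4 -1.1  0.3] T [-0.02  0.02 -0.04] w 0.0814
q [ 0.38  0.26 -0.26  1.63  0.07  1.29 -1.76]
shift tool mm [-9.6 70.4  3.4] rotvec deg [-0.22  0.26  1.18]
(0, array([nan, nan]), ((0.0, 0.0), (0.0, 0.0), 0.0), np.float64(90.0))h.py:29: RuntimeWarning: Mean of empty slice.
  q=P[m][:,:2];q0=q-q.mean(0);w,V=np.linalg.eigh(q0.T@q0);a=np.degrees(np.arctan2(V[1,1],V[0,1]))
  ret = um.true_divide(
h.py:30: RuntimeWarning: Mean of empty slice.
  return len(q),q.mean(0).round(4),cv2.minAreaRect(q.astype(np.float32)),round(a,1)
```

View pics/c2.png

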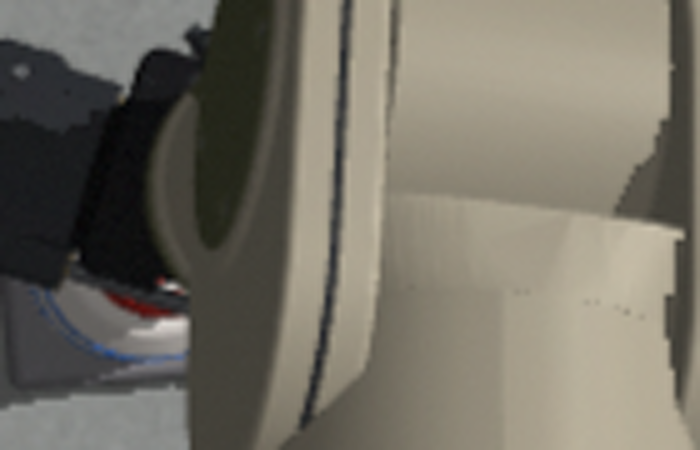

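The arm hides the dial from the top camera, so I'll rely on the scene camera for it. Aligning over the cap and measuring the dial from the scene view.

```bash
python3 -m jog '[[-0.0096,0,0.0034,0,0,1],[0,0,0,0,0,0],[0,0,0,0,0,0]]'
python3 - <<'E'
from h import *
delta((.558,-.140,.086),np.radians(-107))
c=r.camera("scene");print(barangle(c))
cv2.imwrite("pics/s3.png",cv2.resize(c["image"][60:220,130:330,::-1],None,fx=4,fy=3.75,interpolation=cv2.INTER_CUBIC))
E
```

```text
time: 9.0
ee_pos: [0.5596, -0.1425, 0.1542]
eef_rot: [-0.102, -0.698, 0.701, 0.105]
ft_force: [-0.3, -0.1, -0.1]
width: 0.0868
t 9.0 pos [ 0.5596 -0.1425  0.1542] zyaw -106.83 F [-0.3 -0.1 -0.1] T [ 0.09 -0.01  0.04] w 0.0868
q [ 0.39  0.27 -0.26  1.62  0.07  1.27 -1.75]
shift tool mm [ 2.  68.2 -2.2] rotvec deg [-0.21  0.17  0.24]
(143, array([ 0.5766, -0.2885]), ((0.5746924877166748, -0.2904757261276245), (0.01830565184354782, 0.044684235006570816), 71.34102630615234), np.float64(161.4))
```

View pics/s3.png

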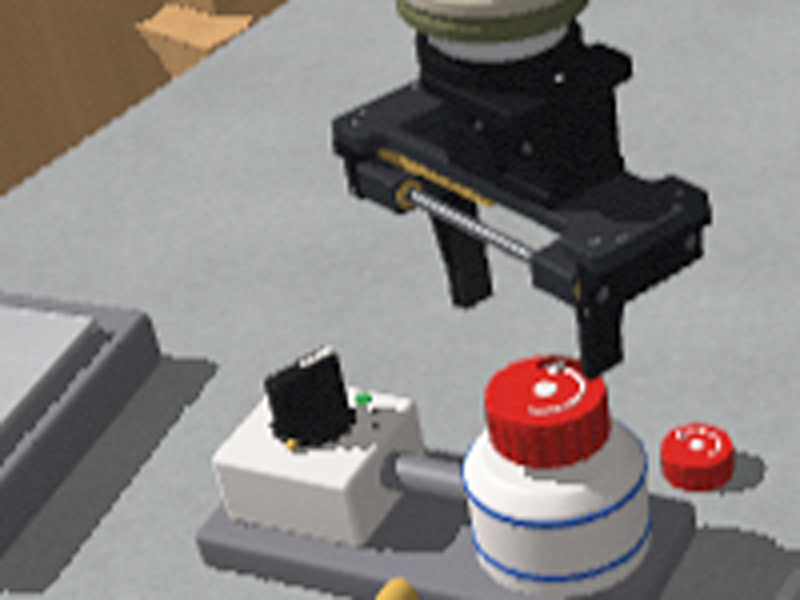

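The dial bar points at the green mark (crop 345,400) at 161.4° against 162.3° expected, so it sits on click 4. The fingers straddle the cap at crop (470,300) and (600,370). Descending.

```bash
python3 -m jog '[[0.002,0.015,-0.002,0,0,0],[0,0.02,0,0,0,0],[0,0.015,0,0,0,0],[0,0.008,0,0,0,0],[0,0,0,0,0,0],[0,0,0,0,0,0]]'
python3 -c "
from h import *
delta((.558,-.140,.086),np.radians(-107))"
```

```text
time: 9.55
ee_pos: [0.5585, -0.1456, 0.0946]
eef_rot: [-0.105, -0.698, 0.701, 0.107]
ft_force: [0.1, 0.2, 0.3]
width: 0.0871
t 9.55 pos [ 0.5585 -0.1456  0.0946] zyaw -107.27 F [0.1 0.2 0.3] T [ 0.08 -0.01 -0.01] w 0.0871
q [ 0.39  0.31 -0.25  1.69  0.09  1.15 -1.77]
shift tool mm [ 2.1  8.5 -5.2] rotvec deg [-0.26 -0.27  0.13]
```

```bash
python3 -m jog '[[0.002,0.005,-0.005,0,0,0],[0,0.003,0,0,0,0],[0,0,0,0,0,0],[0,0,0,0,0,0]]'
python3 -c "
from h import *
delta((.558,-.140,.086),np.radians(-107))"
```

```text
time: 9.88
ee_pos: [0.5594, -0.1403, 0.0882]
eef_rot: [-0.107, -0.697, 0.701, 0.106]
ft_force: [-0.2, 0.6, 0.4]
width: 0.087
t 9.88 pos [ 0.5594 -0.1403  0.0882] zyaw -107.31 F [-0.2  0.6  0.4] T [ 0.04 -0.03  0.01] w 0.087
q [ 0.38  0.31 -0.26  1.7   0.09  1.13 -1.78]
shift tool mm [1.4 2.2 0.2] rotvec deg [-0.25 -0.31 -0.06]
```

```bash
python3 -m jog '[[0.001,0.002,0,0,0,0],[0,0,0,0,0,0],[0,0,0,0,0,0],[0,0,0,0,0,0],[0,0,0,0,0,0]]' -1 50
python3 -c "
from h import *
delta((.558,-.140,.086),np.radians(-107))"
```

```text
time: 10.3
ee_pos: [0.5584, -0.1416, 0.0871]
eef_rot: [-0.107, -0.697, 0.701, 0.106]
ft_force: [-0.2, -1.9, -0.7]
width: 0.0635
t 10.3 pos [ 0.5584 -0.1416  0.0871] zyaw -107.36 F [-0.2 -1.9 -0.7] T [-0.51  0.21  0.05] w 0.0635
q [ 0.38  0.31 -0.26  1.71  0.09  1.13 -1.78]
shift tool mm [ 0.9  1.1 -1.4] rotvec deg [-0.37 -0.36 -0.14]
```

Gripped at 63.5 mm. Now press down 8 mm or so, watching force.

```bash
python3 -m jog '[[0,0.004,0,0,0,0],[0,0.003,0,0,0,0],[0,0.002,0,0,0,0],[0,0,0,0,0,0]]' 
python3 -c "
from h import *
delta((.558,-.140,.0785),np.radians(-107))"
```

```text
time: 10.63
ee_pos: [0.5586, -0.1418, 0.0807]
eef_rot: [-0.108, -0.697, 0.701, 0.106]
ft_force: [-4.4, -0.7, 7.2]
width: 0.0634
t 10.63 pos [ 0.5586 -0.1418  0.0807] zyaw -107.39 F [-4.4 -0.7  7.2] T [0.09 0.99 0.1 ] w 0.0634
q [ 0.38  0.32 -0.26  1.72  0.1   1.12 -1.78]
shift tool mm [ 1.2  2.2 -1.5] rotvec deg [-0.37 -0.39 -0.2 ]
```

```bash
python3 -m jog '[[0,0.004,0,0,0,0],[0,0.002,0,0,0,0],[0,0.001,0,0,0,0]]' 
python3 -c "
from h import *
delta((.558,-.140,.0785),np.radians(-107))"
```

```text
time: 10.88
ee_pos: [0.5588, -0.1419, 0.0781]
eef_rot: [-0.108, -0.696, 0.702, 0.106]
ft_force: [-5.6, -0.8, 8.9]
width: 0.0633
t 10.88 pos [ 0.5588 -0.1419  0.0781] zyaw -107.41 F [-5.6 -0.8  8.9] T [0.16 1.37 0.03] w 0.0633
q [ 0.38  0.32 -0.25  1.72  0.1   1.11 -1.78]
shift tool mm [ 1.3 -0.4 -1.5] rotvec deg [-0.4  -0.4  -0.27]
```

```bash
python3 -m jog '[[0,0.003,0,0,0,0],[0,0.002,0,0,0,0],[0,0.001,0,0,0,0]]' 
python3 -c "
from h import *
delta((.558,-.140,.0785),np.radians(-107))"
```

```text
time: 11.13
ee_pos: [0.5588, -0.1419, 0.0783]
eef_rot: [-0.109, -0.696, 0.702, 0.105]
ft_force: [-5.1, -0.1, 9.4]
width: 0.0636
t 11.13 pos [ 0.5588 -0.1419  0.0783] zyaw -107.43 F [-5.1 -0.1  9.4] T [0.03 1.23 0.05] w 0.0636
q [ 0.38  0.32 -0.25  1.72  0.1   1.11 -1.78]
shift tool mm [ 1.4 -0.2 -1.6] rotvec deg [-0.46 -0.43 -0.36]
```

```bash
python3 -m jog '[[0.001,0.005,-0.001,0,0,0],[0.001,0.005,-0.001,0,0,0],[0,0.005,0,0,0,0]]' 
python3 -c "
from h import *
delta((.558,-.140,.0785),np.radians(-107))"
```

```text
time: 11.38
ee_pos: [0.5594, -0.1424, 0.0772]
eef_rot: [-0.112, -0.694, 0.704, 0.104]
ft_force: [-27.9, 8.4, 49.3]
width: 0.0635
t 11.38 pos [ 0.5594 -0.1424  0.0772] zyaw -107.58 F [-27.9   8.4  49.3] T [ 1.75  6.11 -0.01] w 0.0635
q [ 0.38  0.32 -0.25  1.73  0.1   1.1  -1.79]
shift tool mm [ 2.1 -1.3 -1.8] rotvec deg [-0.68 -0.57 -0.8 ]
```

That's the bottom stop, about 9 mm down. I'll ease off a little, then turn anticlockwise while keeping light pressure.

```bash
python3 -m jog '[[0,0.001,0,-0.5,0,-0.6],[0,0.001,0,0,-5,0],[0,0.001,0,0,-6,0],[0,0.001,0,0,-6,0]]' 
python3 -c "
from h import *
delta((.558,-.140,.0785),np.radians(-47))"
```

```text
time: 11.72
ee_pos: [0.561, -0.1417, 0.0811]
eef_rot: [-0.004, -0.705, 0.709, -0.002]
ft_force: [-3.1, 0.3, 7.5]
width: 0.0635
t 11.72 pos [ 0.561  -0.1417  0.0811] zyaw -90.16 F [-3.1  0.3  7.5] T [0.14 0.69 0.  ] w 0.0635
q [ 0.42  0.32 -0.3   1.71  0.11  1.11 -1.49]
shift tool mm [ 3.   2.6 -1.7] rotvec deg [ -0.46 -43.16  -0.31]
```

```bash
python3 -m jog '[[0.001,0.004,0,0,0,0],[0.001,0.003,0,0,-6,0],[0,0.003,0,0,-6,0],[0,0.003,0,0,-6,0]]' 
python3 -c "
from h import *
delta((.558,-.140,.0785),np.radians(-47))"
```

```text
time: 12.05
ee_pos: [0.5618, -0.1409, 0.0776]
eef_rot: [0.11, -0.695, 0.701, -0.119]
ft_force: [-21.6, 4.3, 35.9]
width: 0.0637
t 12.05 pos [ 0.5618 -0.1409  0.0776] zyaw -71.34 F [-21.6   4.3  35.9] T [ 0.88  4.63 -0.6 ] w 0.0637
q [ 0.46  0.33 -0.35  1.72  0.13  1.1  -1.18]
shift tool mm [ 3.3 -1.  -2.1] rotvec deg [ -0.75 -24.34  -0.53]
```

```bash
python3 -m jog '[[0.003,0.0015,-0.002,-0.5,-6,-0.5],[0.002,0.002,-0.001,0,-6,0],[0.001,0.002,0,0,-6,0]]' 
python3 -c "
from h import *
delta((.558,-.140,.0785),np.radians(-47))
c=r.camera('scene')
cv2.imwrite('pics/s4.png',cv2.resize(c['image'][90:190,210:335,::-1],None,fx=5,fy=5,interpolation=cv2.INTER_CUBIC))"
```

```text
time: 12.3
ee_pos: [0.5604, -0.1405, 0.079]
eef_rot: [0.223, -0.666, 0.672, -0.232]
ft_force: [-4.2, 2.7, 9.7]
width: 0.0633
t 12.3 pos [ 0.5604 -0.1405  0.079 ] zyaw -52.44 F [-4.2  2.7  9.7] T [ 0.47  0.9  -0.05] w 0.0633
q [ 0.5   0.33 -0.4   1.72  0.14  1.1  -0.86]
shift tool mm [ 1.6  0.4 -1.9] rotvec deg [-0.72 -5.44 -0.52]
```

View pics/s4.png

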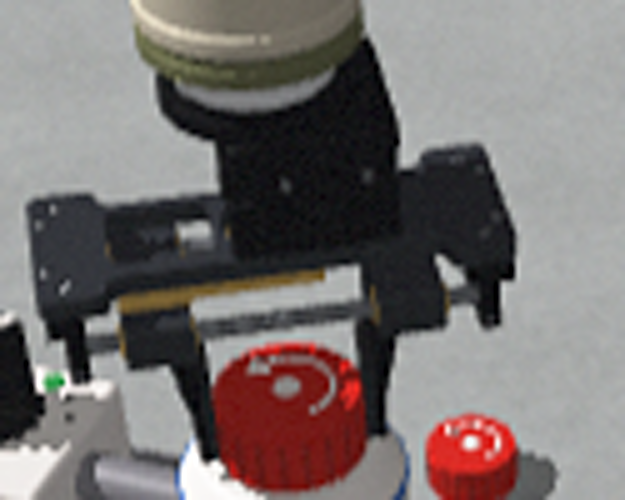

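The cap is down in the jaws, and its arrowhead has gone from about 201° to about 249° (crop 255,365 around 287,387). It turned with the tool, roughly 50°. I'll turn about 9° more and then lift.

```bash
python3 -m jog '[[0.001,0.003,-0.001,-0.5,-5,-0.4],[0.001,0.002,-0.001,0,-4,0],[0,-0.003,0,0,0,0],[0,-0.008,0,0,0,0],[0,-0.008,0,0,0,0]]' 
python3 -c "
from h import *
delta((.558,-.140,.0785),np.radians(-45))"
```

```text
time: 12.77
ee_pos: [0.5601, -0.1404, 0.0981]
eef_rot: [0.283, -0.645, 0.649, -0.288]
ft_force: [-0.1, 0.5, -1.2]
width: 0.0636
t 12.77 pos [ 0.5601 -0.1404  0.0981] zyaw -42.37 F [-0.1  0.5 -1.2] T [-0.03  0.02  0.01] w 0.0636
q [ 0.52  0.32 -0.42  1.69  0.14  1.15 -0.68]
shift tool mm [ 1.2 19.6 -2. ] rotvec deg [-0.52  2.63 -0.29]
```

The cap is free and lifting with no pull. Raising, then carrying it over to the tray.

```bash
python3 -m jog '[[0,-0.02,0,0,0,0],[0,-0.025,0,0,0,0],[0,-0.02,0,0,0,0],[0,0,0,0,0,0]]' 
python3 -c "
from h import *
delta((.527,.227,.15),np.radians(-42))"
```

```text
time: 13.1
ee_pos: [0.5593, -0.1391, 0.1672]
eef_rot: [0.282, -0.645, 0.649, -0.288]
ft_force: [-0.4, -0.7, 0.1]
width: 0.0636
t 13.1 pos [ 0.5593 -0.1391  0.1672] zyaw -42.41 F [-0.4 -0.7  0.1] T [ 0.   -0.05 -0.02] w 0.0636
q [ 0.53  0.26 -0.43  1.61  0.11  1.28 -0.66]
shift tool mm [-248.4   16.5 -270.9] rotvec deg [-0.46 -0.41 -0.35]
```

```bash
python3 -m jog '[[-0.0207,0,-0.0226,0,0,0],[-0.0207,0,-0.0226,0,0,0],[-0.0207,0,-0.0226,0,0,0],[-0.0207,0,-0.0226,0,0,0],[-0.0207,0,-0.0226,0,0,0],[-0.0207,0,-0.0226,0,0,0],[-0.0207,0,-0.0226,0,0,0],[-0.0207,0,-0.0226,0,0,0],[-0.0207,0,-0.0226,0,0,0],[-0.0207,0,-0.0226,0,0,0],[-0.0207,0,-0.0226,0,0,0],[0,0,0,0,0,0]]' 
python3 - <<'E'
from h import *
delta((.527,.227,.02),np.radians(-42))
c=r.camera("scene");P=cloud(c)
s=r.read_state();m=red(c)&(np.linalg.norm(P-s["ee_pos"]-[0,0,.036],axis=-1)<.06)
q=P[m];print("cap z",np.percentile(q[:,2],[1,50,99]).round(4),"tip",s["ee_pos"][2]+.036,len(q))
cv2.imwrite('pics/s5.png',cv2.resize(c["image"][100:320,250:490,::-1],None,fx=2.7,fy=2.7,interpolation=cv2.INTER_CUBIC))
E
```

```text
time: 14.1
ee_pos: [0.5275, 0.2108, 0.1647]
eef_rot: [0.279, -0.647, 0.65, -0.286]
ft_force: [-0.5, 1.3, -0.0]
width: 0.0637
t 14.1 pos [0.5275 0.2108 0.1647] zyaw -42.99 F [-0.5  1.3 -0. ] T [ 0.03 -0.    0.03] w 0.0637
q [ 0.09  0.28 -0.65  1.63  0.18  1.28 -1.34]
shift tool mm [-10.4 144.7 -12.4] rotvec deg [-0.41 -0.99 -0.44]
cap z [0.1962 0.2254 0.2291] tip 0.20041882187228757 760
```

View pics/s5.png

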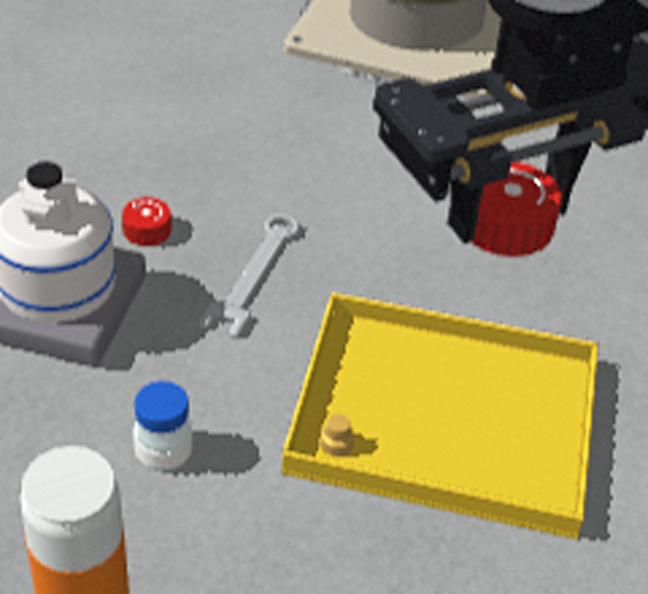

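The cap is held upright at crop (515,215), and the tray, coupling, wrench and jar are undisturbed. The cap bottom is about reported z + 0.031. Shifting and descending.

```bash
python3 -m jog '[[-0.005,0.02,-0.006,-0.4,0,-0.4],[-0.005,0.025,-0.006,0,0,0],[0,0.03,0,0,0,0],[0,0.03,0,0,0,0],[0,0.025,0,0,0,0],[0,0.01,0,0,0,0],[0,0,0,0,0,0]]' 
python3 -c "
from h import *
delta((.527,.227,-.025),np.radians(-42))"
```

```text
time: 14.73
ee_pos: [0.5288, 0.2185, 0.0189]
eef_rot: [0.279, -0.648, 0.651, -0.28]
ft_force: [0.7, 0.6, -0.4]
width: 0.0637
t 14.73 pos [0.5288 0.2185 0.0189] zyaw -43.41 F [ 0.7  0.6 -0.4] T [-0.   -0.04  0.01] w 0.0637
q [ 0.03  0.44 -0.61  1.76  0.29  1.03 -1.45]
shift tool mm [-4.9 43.9 -7.3] rotvec deg [-0.21 -1.41  0.01]
```

```bash
python3 -m jog '[[-0.003,0.015,-0.003,0,0,0],[0,0.012,0,0,0,0],[0,0.009,0,0,0,0],[0,0.004,0,0,0,0],[0,0,0,0,0,0]]' 
python3 -m jog '[[0,0.002,0,0,0,0],[0,0.002,0,0,0,0]]' 
python3 -c "
from h import *
delta((.527,.227,-.027),np.radians(-42))"
```

```text
time: 15.15
ee_pos: [0.5323, 0.2205, -0.0192]
eef_rot: [0.276, -0.648, 0.652, -0.28]
ft_force: [-0.7, 0.3, 0.4]
width: 0.0633
time: 15.32
ee_pos: [0.5334, 0.2206, -0.0219]
eef_rot: [0.276, -0.648, 0.652, -0.281]
ft_force: [-0.4, 0.3, -1.1]
width: 0.0636
t 15.32 pos [ 0.5334  0.2206 -0.0219] zyaw -43.68 F [-0.4  0.3 -1.1] T [-0.05 -0.06 -0.04] w 0.0636
q [ 0.    0.5  -0.58  1.78  0.34  0.96 -1.48]
shift tool mm [-0.2  5.1 -9.1] rotvec deg [-0.44 -1.68 -0.25]
```

```bash
python3 -m jog '[[0,0.003,0,0,0,0],[0,0.002,0,0,0,0],[0,0.002,0,0,0,0]]' 
python3 -m jog '[[0,0.002,0,0,0,0]]'
```

```text
time: 15.57
ee_pos: [0.5344, 0.2208, -0.0262]
eef_rot: [0.275, -0.648, 0.652, -0.281]
ft_force: [-17.4, -10.3, 43.9]
width: 0.0636
time: 15.65
ee_pos: [0.5344, 0.2207, -0.0261]
eef_rot: [0.275, -0.648, 0.653, -0.281]
ft_force: [-12.3, -7.3, 29.3]
width: 0.0636
```

Seated on the floor of the tray. Ease off, open and retreat upward.

```bash
python3 -m jog '[[0,-0.0005,0,0,0,0],[0,0,0,0,0,0],[0,0,0,0,0,0],[0,0,0,0,0,0]]' 1
python3 -c "
from h import *
delta((.534,.221,-.02),np.radians(-43.7))"
python3 -m jog '[[0,0,0,0,0,0],[0,-0.01,0,0,0,0],[0,-0.02,0,0,0,0],[0,-0.03,0,0,0,0],[0,-0.035,0,0,0,0],[0,-0.035,0,0,0,0],[0,-0.035,0,0,0,0],[0,-0.02,0,0,0,0]]'
python3 -m jog '[[0.03,-0.01,0,0,0,0],[0.03,-0.01,0,0,0,0],[0.03,0,0,0,0,0],[0.03,0,0,0,0,0],[0,0,0,0,0,0],[0,0,0,0,0,0]]'
python3 - <<'E'
from h import *
for n in("scene","top"):
    c=r.camera(n);print(n,barangle(c));P=cloud(c)
    m=red(c)&(np.hypot(P[...,0]-.534,P[...,1]-.221)<.08);q=P[m];t=q[q[:,2]>.028]
    print("cap",cv2.minEnclosingCircle(t[:,:2].astype(np.float32)),"z",np.percentile(q[:,2],[1,50,99]).round(4))
    A=np.c_[t[:,:2],np.ones(len(t))];f=np.linalg.lstsq(A,t[:,2],rcond=None)[0];print("slope",f[:2].round(3))
    cv2.imwrite(f"pics/{n}9.png",c["image"][:,:,::-1])
s=cv2.imread("pics/scene9.png")[100:310,170:490];t=cv2.imread("pics/top9.png")[130:290,180:490]
cv2.imwrite("pics/fin.png",np.vstack([cv2.resize(s,(480,315)),cv2.resize(t,(480,248))]))
E
```

```text
time: 15.98
ee_pos: [0.5353, 0.2213, -0.0238]
eef_rot: [0.274, -0.647, 0.653, -0.282]
ft_force: [0.4, 0.2, 0.6]
width: 0.0821
t 15.98 pos [ 0.5353  0.2213 -0.0238] zyaw -43.7 F [0.4 0.2 0.6] T [ 0.   -0.03  0.01] w 0.0821
q [-0.    0.5  -0.58  1.78  0.34  0.95 -1.49]
shift tool mm [ 1.1 -3.8 -0.7] rotvec deg [-0.67 -0.   -0.38]
time: 16.65
ee_pos: [0.5284, 0.2207, 0.1656]
eef_rot: [0.279, -0.648, 0.652, -0.278]
ft_force: [-0.1, 0.7, -0.0]
width: 0.087
time: 17.15
ee_pos: [0.4443, 0.134, 0.1961]
eef_rot: [0.276, -0.647, 0.652, -0.284]
ft_force: [0.4, 0.6, 0.2]
width: 0.0869
scene (140, array([ 0.5767, -0.2885]), ((0.5739766955375671, -0.28984370827674866), (0.017933307215571404, 0.046627823263406754), 70.36074829101562), np.float64(161.3))
cap ((0.5350055694580078, 0.22229419648647308), 0.03244396671652794) z [0.0057 0.0354 0.0396]
slope [-0.045 -0.009]
top (157, array([ 0.5743, -0.2882]), ((0.5744510293006897, -0.28916093707084656), (0.014280436560511589, 0.045385368168354034), 70.3823013305664), np.float64(161.9))
cap ((0.5337764620780945, 0.22188998758792877), 0.0322091244161129) z [0.0185 0.0363 0.0407]
slope [0.002 0.022]
```

View pics/fin.png

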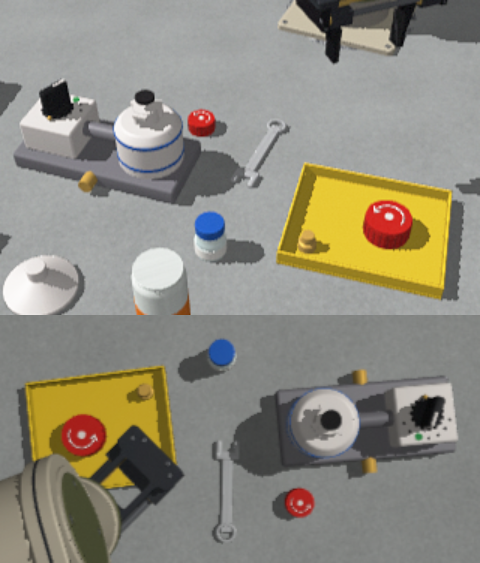

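The cap lies flat, right way up in the tray: top at 36 mm, centre (0.534, 0.222), no slope beyond the noise. The coupling, wrench and jar are in place, and the dial bar is at 161.9° against 162.3°. Handing in.

```bash
python3 -m jog '[[0,0,0,0,0,0],[0,0,0,0,0,0]]'; python3 -c "
from bench import r
print(r.close_job())"
```

```text
time: 17.42
ee_pos: [0.4452, 0.1363, 0.1958]
eef_rot: [0.277, -0.648, 0.65, -0.285]
ft_force: [-0.4, 0.3, -0.6]
width: 0.0872
the job is handed in; nothing more can be done
None
```

The job is done and handed in at about 17.4 s. I turned the dial from click 1 to the green mark. Then I pressed the cap to its stop, turned it about 60° anticlockwise, lifted it off without resistance and set it down in the tray.

**Last checks**
- **Dial:** the bar reads 161.3° and 161.9° in the two cameras, against 162.3° for click 4, so it is on the green mark.
- **Cap:** it lies right way up at about (0.534, 0.222), with its top at 36 mm as expected for flat on the tray floor. It is about 0.11 m from the coupling.
- **Other things:** the coupling, wrench and jar look unmoved in the last picture, but I did not re-measure them.
- **Robot:** the gripper is open and away from everything.

**What did not go to plan**
- **First dial grasp:** it missed, closing above the bar. The real fingertips end about 36 mm short of the reported TCP. I measured this with the depth camera and corrected for it, and the dial had not moved.
- **Force peaks:** the vertical force briefly reached 49 N at the cap's bottom stop and 44 N on setting it down. Both are below the 120 N wrist limit. They acted through the gripped cap, so I don't expect the 40 N limit on the arm and gripper body to apply, but I had no way to check that.

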